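Press a wax tissue block into the corner of a coring jig and hold it for punching

ROBOT

A 6-joint arm with a two-finger parallel gripper is mounted at the origin on a cart in front of the work surface, level with it; the furniture and walls round the work are solid. World frame = base frame: x ahead of the robot, y to its left, z up, the work surface at z = 0. Lengths are in m, angles in rad, forces in N, time in s.
With the tool pointing down it reaches from about 0.4 to 0.925 m from the base axis. Payload 3.4 kg.
Tool frame: the origin (TCP) lies on the centre line of the jaws, within the pads' length; the fingertips stand 17 mm ahead of it and the grasp point (between the pads) lies 2 mm behind it; z points along the fingers, y is the line along which they close (so a half turn about z gives the same grasp; the last joint's range is limited). The gripper opens to 85 mm and grips with 20 to 120 N. Pads are 22 mm wide; open, the fingers measure 114 mm over their backs; the gripper's body (76 mm by 85 mm) begins 54 mm behind the grasp point. The pads swing forward as they close: fully open they stand 13 mm farther back than shut.
Start: joints at [1.077, 0.307, 1.506, -0, 1.328, -0.073], TCP at [0.235, 0.525, 0.248] pointing down, gripper open.
Joint ranges: [-3.12, 3.12], [-1.05, 2.28], [0.14, 2.33], [-1.42, 4.57], [0.1, 2.73], [-2.68, 2.68]. Speed limits (rad/s): [2.57, 2.57, 3.14, 3.14, 3.14, 3.14].

INTERFACE

Orientations are given as a 3x3 rotation matrix whose columns are the frame's x, y, z axes.
In Python, from plant import r, cams gives the robot as it stands.
- The arm moves only by the tool step_arm, never from a script. Its argument "motion" is a list of rows, each an object with "dp": the shift along the world's x, y, z each as a share of 30 mm, from -1 to 1, a list of three; "turn": the turn, a rotation vector about the world's x, y, z each as a share of 0.15 rad, from -1 to 1, a list of three; "hand": the closure, from 0 (fully open) to 1 (shut). A call has 1 to 5 rows; each row shifts and turns the commanded pose from where the row before left it; what a row does not reach is not made up. A row lasts 1/10 s, in which the tool goes at most 50 mm and 8.59 degrees, less where a joint would pass 70% of its speed; a pose out of reach is approached as far as the arm can. A call with a number of a shift or a turn outside -1 to 1 is refused whole. A call with a gripper value outside its range is refused whole. The fingers move at their own pace and stop on an object; "newtons" is the grip in N (left out, the last holds). Time passes only in rows, so rows that do not move let the fingers close. It gives the time, the measured TCP pose, the force, the opening and the grip force at its end, in the units of the state.
- r.read_state(): the state, without advancing time (a new reading comes with each control period).
- cams.capture(name): name is "side" or "top"; returns the picture (480x640x3 uint8, red, green, blue); there is no depth.
- cams.get_calibration(name): a dict with "mtx" (3x3 intrinsics, pixels), "pose" (4x4, takes a point from camera to world coordinates). Camera axes: x right, y up, looking along -z (the intrinsics and any distortion apply to the point x, -y, -z); pixel columns grow to the right and rows downward; lengths in m; the calibration is good to about 2 mm. A picture is of the moment at which its call begins. get_calibration takes no time and is no camera call.
- r.finish_job(): hands the job in; it is judged then, once.
The state is a dict: "t": time; "q": joint angles; "qvel": joint speeds; "joint_torque": joint torques, N m; "position": TCP position; "tool_rot": TCP orientation; "ft_force": force on the tool from outside, world axes, zero at the start; "torque": the same for the moment, N m; "opening": finger opening in m; "finger_force": force on a finger pad.
Only numpy, scipy, OpenCV 4.12 (cv2) and the standard library are available. Lean on these libraries where they do the work, as an engineer would, in place of code of your own. Each camera call takes 0.05 s, during which the arm holds its last target. There are 200 camera calls.

TASK

Pick up the wax tissue block in the pink cassette, set it flat on the base of the coring jig with its sloping label end towards the open front, and slide it, square end first, under the clear bridge without the wax face bearing against the bridge. Press it firmly into the corner so that it sits square against the back fence and the left side fence at once, with the sprung ejector pushed in, and finish while still holding it pressed there, because the jig has no clamp and a core is about to be punched through the bridge. Leave the block in the green cassette where it lies.

Things in the scene. Friction and masses are not known exactly. Their poses are not given: they have to be found in the camera images.
- pink_block: block to use: pink plastic tissue cassette filled with cream wax, brown spots in its top face; 80 (x) x 46 (y) x 20 mm high, 70 g. Origin: centre of its underside. Plain rectangular block from x = -30 to the square end at +40 mm; from -30 to -40 mm it slopes down (label end). Starts on the worktop in either of two places, square end pointing away from the robot within 0.5 rad
- pink_block_grip (a point): where to grip the pink block across its 46 mm width (along y): block (-17, 0, 10) mm; the block's front 35 mm go under the bridge, so fingers must stay behind that
- pink_block_corner (a point): lower corner of the pink block at its square end, on its left (+y) side: (40, 23, 0) mm in the block's frame; this corner goes into the corner of the jig
- green_block: a second block of the same shape and size in a green cassette, loose; must stay where it lies
- jig: coring jig, fixed: dark blue-grey base plate 116 (x) x 112 (y) x 12 mm. Origin: centre of its underside; x to its back, y to its left, yaw within 0.3 rad. Block lies on the base top, z = 12 mm. In the final place the block's origin is at jig (0, 7, 12) mm with the jig's yaw
- mouth (a point): front opening of the channel under the bridge, jig (5, 0, 12) mm: the channel runs from here to the back fence at jig x = 40 mm, 62 mm wide between the left side fence (y = +30 mm) and a black right leg (y = -32 mm), 26 mm high. In front of it stands nothing but the flat base
- back_fence: aluminium back fence, fixed on the jig; its flat front face is at jig x = +40 mm, spanning jig y = -36 to +34 mm and z = 12 to 38 mm. Origin: middle of the foot of that face
- side_fence: aluminium left side fence, fixed on the jig; its flat inner face is at jig y = +30 mm, spanning jig x = +6 to +36 mm and z = 12 to 38 mm. Origin: middle of the foot of that face
- bridge: clear plate 46 x 88 x 8 mm with a steel punch bush standing 7 mm above it, fixed across the fences; its front edge is at jig x = +5 mm, its underside at jig z = 38 mm, so 6 mm above the block's wax face; its top at 46 mm, the bush's top at 53 mm. Origin: on its underside at jig x = 0
- corner (a point): the corner of the jig: where the faces of the back fence and side fence would meet on the base, jig (40, 30, 12) mm. A push of about 15 N towards the back and 7 N to the left seats the block firmly, ejector and friction included
- ejector (a joint): sprung steel ejector pin through the back fence, m: 0 = out, standing 6 mm proud of the fence face; 0.006 = pushed flush with it (its stop is at 0.008). It lies at jig y = +7 mm, 10 mm above the base, and pushes the block back towards the front with 1.8 N at 0 rising to 3.6 N when flush
Things that resemble listed ones, but are neither listed nor needed, are in the scene too. Leave any yellow look-alike of the pink_block alone.

How it is judged:
On the way:
1. the pink block has its square end inside the channel under the bridge, not yet at the ejector (x of pink_block_corner in the frame of jig between 0.006 and 0.034 m and y of pink_block_corner in the frame of jig between 0.005 and 0.033 m and z of pink_block in the frame of jig between 0.01 and 0.0185 m), for 0.1 s.
At the end, for the whole second after the job is handed in: Still held in the fingers, the pink block presses on the back fence and the side fence with over 1.5 N each, its corner within 3 mm of the jig's corner, square within 0.05 rad, flat on the base within 2 mm, ejector pushed in (over 4.5 mm), at rest (contact force between pink_block and back_fence above 1.5 N and contact force between pink_block and side_fence above 1.5 N and contact force between pink_block and the fingers above 2 N and horizontal distance between pink_block_corner and corner below 0.003 m and angle between the x axis of pink_block and the x axis of jig, either way round below 0.05 rad and angle between pink_block's own z axis and vertical below 0.06 rad and value of joint ejector above 0.0045 m and linear speed of pink_block below 0.01 m/s and z of pink_block in the frame of jig between 0.01 and 0.0145 m); the arm keeps its last pose, push and grip.
It fails at once if the wax block bears against the bridge with more than 3 N (contact force between pink_block and bridge above 3 N).
It fails at once if the green block is shifted by more than 20 mm (distance of green_block from where it was at the start of the episode above 0.02 m).
It also fails if it takes over 58 s, if anything falls off the work surface, if the arm or the gripper's body presses on something with over 40 N, if the wrist force passes 120 N, or if a joint passes its speed limit or range.

## Working session

There is one attempt and no reset: what is moved stays moved. The work goes in short steps, Python scripts to look and compute and a tool call to move; the robot and the scene stay as the last step left them, time stands still between calls to the robot, and variables do not carry over. Pictures are saved under pics/ and viewed, at most 10 in all, crops included, and the job is handed in when it is done.

Besides the shell and the picture viewer there is one more tool, called after "Call:" as name(argument=value, ...), one argument or row to a line, values as JSON. step_arm: Moves the arm, as the interface text tells. Shift numbers are shares of 30 mm and turn numbers shares of 0.15 rad, none past 1 either way. Its arguments: {"type":"object","properties":{"motion":{"type":"array","items":{"type":"object","properties":{"dp":{"type":"array","items":{"type":"number"}},"turn":{"type":"array","items":{"type":"number"}},"hand":{"type":"number"}}}},"newtons":{"type":"number"}},"required":["motion"]}

```bash
mkdir -p pics; ls
python3 - <<'E'
from plant import r,cams
import cv2,numpy as np
for n in("top","side"):
    im=cams.capture(n); cv2.imwrite(f"pics/{n}0.png",im[:,:,::-1])
    c=cams.get_calibration(n); print(n,np.round(c["mtx"],1).tolist(),np.round(c["pose"],4).tolist(),[k for k in c])
s=r.read_state(); print(s["t"],s["position"],np.round(s["tool_rot"],3).tolist(),s["opening"])
E
```

```text
pics
top [[478.1, 0.0, 320.9], [0.0, 478.1, 239.4], [0.0, 0.0, 1.0]] [[0.0038, 0.9897, -0.1434, 0.432], [-1.0, 0.0025, -0.0094, 0.0769], [-0.0089, 0.1434, 0.9896, 0.9127], [0.0, 0.0, 0.0, 1.0]] ['mtx', 'pose']
side [[464.9, 0.0, 325.4], [0.0, 464.9, 234.0], [0.0, 0.0, 1.0]] [[0.9058, 0.2389, -0.35, 0.2682], [-0.4236, 0.5374, -0.7292, -0.5401], [0.0139, 0.8088, 0.588, 0.5621], [0.0, 0.0, 0.0, 1.0]] ['mtx', 'pose']
0.1 [0.23460215 0.52427754 0.2474469 ] [[-0.913, 0.408, -0.001], [0.409, 0.913, -0.002], [0.0, -0.002, -1.0]] 0.08541394248663085
```

View pics/top0.png

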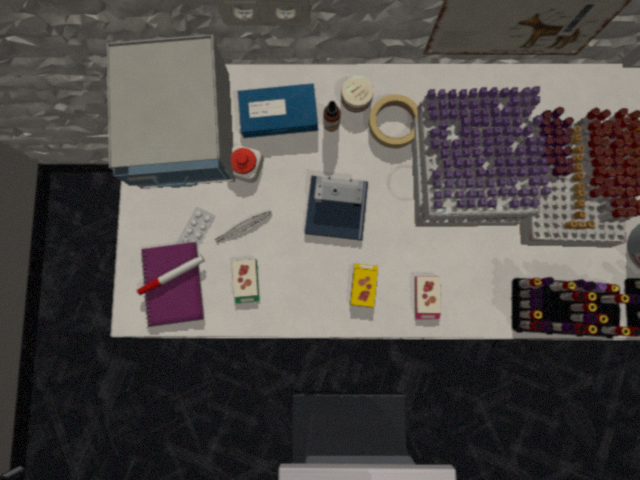

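View pics/side0.png

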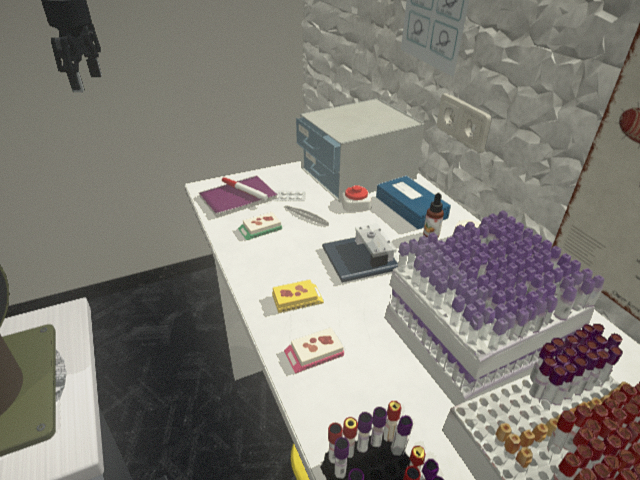

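The top view shows the pink block near (428,298), its label end towards the robot. The yellow look-alike is at (364,286), the green block at (245,282) and the jig at (336,208). I'll enlarge these for corner readings.

Run:
```python
import cv2,numpy as np
t=cv2.imread("pics/top0.png");s=cv2.imread("pics/side0.png")
def crop(im,x0,y0,w,h,k,step=10):
    c=cv2.resize(im[y0:y0+h,x0:x0+w],None,fx=k,fy=k,interpolation=cv2.INTER_CUBIC)
    c=cv2.convertScaleAbs(c,alpha=1.3,beta=15)
    for x in range(-(-x0//step)*step,x0+w,step):
        cv2.line(c,((x-x0)*k,0),((x-x0)*k,6),(0,0,255),1);cv2.putText(c,str(x),((x-x0)*k+2,14),0,.35,(0,0,255),1)
    for y in range(-(-y0//step)*step,y0+h,step):
        cv2.line(c,(0,(y-y0)*k),(6,(y-y0)*k),(0,0,255),1);cv2.putText(c,str(y),(8,(y-y0)*k+4),0,.35,(0,0,255),1)
    return c
a=crop(t,297,168,80,80,7); cv2.imwrite("pics/jt.png",a)
a=np.hstack([crop(t,405,265,45,60,8),crop(s,280,322,72,60,6)[:, :430].copy() if 0 else cv2.copyMakeBorder(crop(s,278,322,72,60,6),0,120,0,0,0)]); cv2.imwrite("pics/p.png",a); print(a.shape)
a=crop(s,318,218,84,66,9); cv2.imwrite("pics/js.png",a)
```

```text
(480, 792, 3)
```

View pics/jt.png

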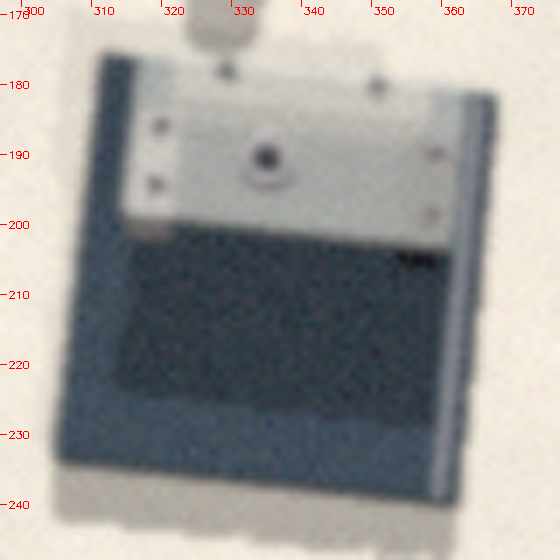

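View pics/p.png

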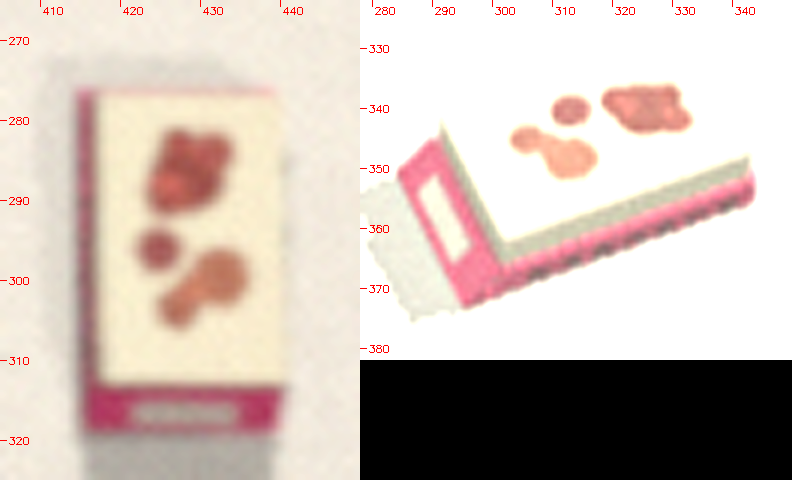

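View pics/js.png

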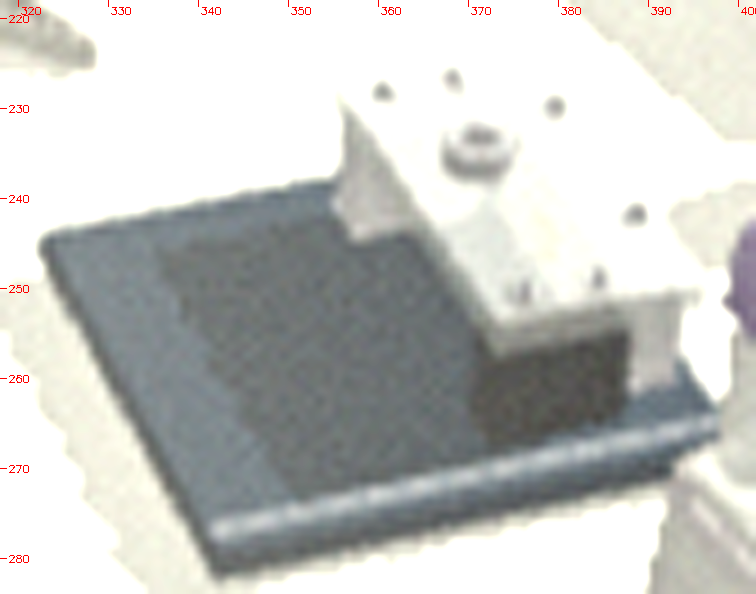

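The crops show the pink block's lower edge at about (415,276)–(416,319) in the top view and its right wall from (295,373) to (343,356) in the side view. The jig base corners are at (312,176), (368,181), (362,240) and (305,234) in the top view. I'll fit the poses from both views.

```bash
cat > h.py <<'E'
import numpy as np,cv2
from plant import r,cams
from scipy.optimize import least_squares
def proj(n,P):
    c=cams.get_calibration(n);T=np.linalg.inv(c["pose"]);p=np.asarray(P)@T[:3,:3].T+T[:3,3]
    p=p*[1,-1,-1];u=p@c["mtx"].T;return u[:,:2]/u[:,2:]
def place(v,L):
    x,y,z,a=v;c,s=np.cos(a),np.sin(a);L=np.asarray(L)/1000.
    return L@np.array([[c,-s,0],[s,c,0],[0,0,1]]).T+[x,y,z]
def fit(obs,x0,pr=0):
    # obs: {cam:[(local mm,pix)]}
    f=lambda v:np.concatenate([(proj(n,place(v,[o[0] for o in O]))-[o[1] for o in O]).ravel() for n,O in obs.items()])
    s=least_squares(f,x0,loss="soft_l1");
    if pr:
        print(np.round(s.x,4),"\n",np.round(f(s.x).reshape(-1,2),1).tolist())
    return s.x
E
python3 - <<'E'
from h import *
pk={"top":[((40,23,0),(415,276.5)),((-40,23,0),(416,319)),((-40,-23,0),(438.7,319)),((-30,-23,20),(440.8,312.8)),((40,-23,20),(440,276.5))],
"side":[((-40,-23,0),(295,373)),((40,-23,0),(343,356)),((40,-23,20),(342.5,348)),((-30,-23,20),(302,361.5)),((-30,23,20),(291,342))]}
jg={"top":[((58,56,12),(311.8,176)),((58,-56,12),(368.5,181.5)),((-58,-56,12),(362.5,240)),((-58,56,12),(305.2,234.5))],
"side":[((-58,56,12),(322.5,245)),((-58,-56,12),(341.5,277)),((-58,-56,0),(342,282)),((58,-56,12),(398.5,264))]}
P=fit(pk,[.35,-.1,0,0],1); J=fit(jg,[.5,.1,0,0],1)
for O in ({k:pk[k]} for k in pk): fit(O,P,1)
print("jig pts", np.round(np.hstack([proj(n,place(J,[(5,44,46),(5,-44,46),(6,30,12),(5,-32,12),(40,0,38),(17,7,53)])) for n in("top","side")]),1).tolist())
print("grip",place(P,[(-17,0,10)]),"final grip",place(J,[(-17,7,22)]))
E
```

```text
[ 0.4547 -0.1149 -0.0007  0.0014] 
 [[-1.2, -0.7], [-1.2, -0.6], [0.6, -0.6], [0.9, 0.4], [0.5, -1.3], [-0.9, 1.4], [0.2, 0.1], [1.2, -0.7], [-1.8, 1.7], [-2.5, -1.4]]
[ 0.624   0.0547  0.006  -0.0913] 
 [[-1.0, -0.8], [0.3, -1.1], [1.3, -0.2], [-0.4, -0.2], [-2.6, -3.3], [-0.7, 0.9], [-1.4, 1.0], [1.3, 0.3]]
[ 0.4542 -0.1216 -0.0311 -0.0051] 
 [[-0.5, 0.6], [-0.7, -0.8], [0.3, -0.5], [0.5, 0.6], [0.3, 0.1]]
[ 0.4675 -0.0894 -0.0351 -0.0112] 
 [[0.9, -0.1], [-0.7, 0.2], [0.3, -0.1], [-0.3, 0.9], [-0.1, -0.9]]
jig pts [[314.0, 198.4, 353.0, 224.8], [361.6, 202.8, 372.0, 251.6], [321.7, 202.7, 355.4, 243.0], [354.0, 206.1, 368.0, 262.3], [339.3, 183.3, 379.0, 237.6], [334.6, 193.0, 366.8, 231.3]]
grip [[ 0.43770434 -0.11487887  0.00925893]] final grip [[0.60771919 0.063241   0.02802406]]
```

```bash
cat > m.py <<'E'
from h import *
def fit0(obs,x0):
    f=lambda v:np.concatenate([(proj(n,place([v[0],v[1],0,v[2]],[o[0] for o in O]))-np.array([o[1] for o in O])+.43).ravel() for n,O in obs.items()])
    s=least_squares(f,x0,loss="soft_l1");print(np.round(s.x,4),np.round(s.fun.reshape(-1,2),1).tolist());return s.x
E
python3 - <<'E'
from m import *
pk={"top":[((40,23,0),(415,276.5)),((-40,23,0),(416,319)),((-40,-23,0),(438.7,319)),((-30,-23,20),(440.8,312.8)),((40,-23,20),(440,276.5))],
"side":[((-40,-23,0),(295,373)),((40,-23,0),(343,356)),((40,-23,20),(342.5,348)),((-30,-23,20),(302,361.5)),((-30,23,20),(291,342))]}
jg={"top":[((58,56,12),(311.8,176)),((58,-56,12),(368.5,181.5)),((-58,-56,12),(362.5,240)),((-58,56,12),(305.2,234.5))],
"side":[((-58,56,12),(322.7,244.7)),((-58,-56,12),(341.5,277)),((-58,-56,0),(342,282)),((58,-56,12),(398.2,265))]}
for o,x in((pk,[.45,-.11,0]),(jg,[.62,.05,-.09])):
    fit0(o,x)
    for k in o: fit0({k:o[k]},x)
print(proj("top",[[.235,.525,.25]]),proj("side",[[.235,.525,.25]]))
E
```

```text
[ 0.455  -0.1141 -0.0041] [[-1.0, -0.5], [-1.2, -0.4], [0.6, -0.2], [0.9, 0.7], [0.7, -1.0], [-0.6, 0.9], [0.6, -0.1], [1.6, -0.9], [-1.5, 1.3], [-2.1, -1.8]]
[ 0.4544 -0.1138 -0.005 ] [[-1.2, -0.2], [-1.3, -0.1], [0.5, 0.1], [0.8, 1.0], [0.6, -0.7]]
[ 0.4561 -0.1142 -0.0167] [[-0.2, 0.5], [1.3, 0.0], [2.3, -0.8], [-1.0, 0.9], [-1.3, -2.2]]
[ 0.6258  0.0563 -0.0984] [[-1.0, -0.6], [-0.2, -0.5], [0.4, -0.1], [-0.8, -0.4], [-1.8, -0.9], [-0.1, 3.0], [-0.9, 3.0], [1.9, 1.6]]
[ 0.625   0.0555 -0.1008] [[-0.5, -0.3], [0.3, -0.1], [0.8, 0.4], [-0.5, -0.1]]
[ 0.6301  0.0613 -0.1139] [[-0.6, -3.2], [0.1, 0.4], [-0.6, 0.4], [2.2, -0.2]]
[[-14.29485067 458.07459576]] [[87.44659938 81.02580433]]
```

Call:
step_arm(
  motion=[
    {"dp":[1,-1,0],"turn":[0,0,0.56],"hand":0},
    {"dp":[1,-1,0],"turn":[0,0,0.56],"hand":0},
    {"dp":[1,-1,0],"turn":[0,0,0.56],"hand":0},
    {"dp":[1,-1,0],"turn":[0,0,0.56],"hand":0},
    {"dp":[1,-1,0],"turn":[0,0,0.56],"hand":0},
  ],
  newtons=60,
)

```text
t: 0.6
position: [0.3855, 0.3734, 0.2479]
tool_rot: [[-1.0, -0.003, -0.001], [-0.003, 1.0, -0.0], [0.001, -0.0, -1.0]]
ft_force: [0.1, 0.2, -0.0]
opening: 0.0856
finger_force: 0.0
```

Call:
step_arm(
  motion=[
    {"dp":[0.9,-1,0],"hand":0},
    {"dp":[0.9,-1,0],"hand":0},
    {"dp":[0,-1,-0.3],"hand":0},
    {"dp":[0,-1,-0.3],"hand":0},
    {"dp":[0,-1,-0.3],"hand":0},
  ],
)

```text
$.motion[0]: bad value
```

Call:
step_arm(
  motion=[
    {"dp":[0,-1,-0.3],"hand":0},
    {"dp":[0,-1,-0.3],"hand":0},
    {"dp":[0,-1,-0.3],"hand":0},
    {"dp":[0,-1,-0.3],"hand":0},
    {"dp":[0,-1,-0.3],"hand":0},
  ],
)

```text
$.motion[0]: bad value
```

Call:
step_arm(
  motion=[
    {"dp":[0,-1,-0.3],"hand":0},
    {"dp":[0,-1,-0.3],"hand":0},
    {"dp":[0,-1,-0.3],"hand":0},
    {"dp":[0,-1,-0.3],"hand":0},
    {"dp":[0,-1,-0.3],"hand":0},
  ],
)

```text
$.motion[0]: bad value
```

Call:
step_arm(
  motion=[
    {"dp":[0.9,-1,0],"turn":[0,0,0],"hand":0},
    {"dp":[0.9,-1,0],"turn":[0,0,0],"hand":0},
    {"dp":[0,-1,-0.3],"turn":[0,0,0],"hand":0},
    {"dp":[0,-1,-0.3],"turn":[0,0,0],"hand":0},
    {"dp":[0,-1,-0.3],"turn":[0,0,0],"hand":0},
  ],
)

```text
t: 1.1
position: [0.4387, 0.2234, 0.2206]
tool_rot: [[-1.0, 0.001, -0.001], [0.001, 1.0, -0.0], [0.001, -0.0, -1.0]]
ft_force: [0.5, 0.5, 0.2]
opening: 0.0857
finger_force: 0.0
```

Call:
step_arm(
  motion=[
    {"dp":[0,-1,-0.3],"turn":[0,0,0],"hand":0},
    {"dp":[0,-1,-0.3],"turn":[0,0,0],"hand":0},
    {"dp":[0,-1,-0.3],"turn":[0,0,0],"hand":0},
    {"dp":[0,-1,-0.3],"turn":[0,0,0],"hand":0},
    {"dp":[0,-1,-0.3],"turn":[0,0,0],"hand":0},
  ],
)

```text
t: 1.6
position: [0.4385, 0.0737, 0.1758]
tool_rot: [[-1.0, 0.001, -0.0], [0.001, 1.0, -0.0], [0.0, -0.0, -1.0]]
ft_force: [0.4, -0.0, 1.2]
opening: 0.0854
finger_force: 0.0
```

Call:
step_arm(
  motion=[
    {"dp":[0,-1,-0.3],"turn":[0,0,0],"hand":0},
    {"dp":[0,-1,-0.3],"turn":[0,0,0],"hand":0},
    {"dp":[0,-1,-0.3],"turn":[0,0,0],"hand":0},
    {"dp":[0,-1,-0.3],"turn":[0,0,0],"hand":0},
    {"dp":[0,-1,-0.3],"turn":[0,0,0],"hand":0},
  ],
)

```text
t: 2.1
position: [0.4385, -0.0763, 0.1308]
tool_rot: [[-1.0, 0.001, -0.0], [0.001, 1.0, 0.0], [0.0, 0.0, -1.0]]
ft_force: [0.3, -0.4, -0.8]
opening: 0.0856
finger_force: 0.0
```

Call:
step_arm(
  motion=[
    {"dp":[0,-0.63,-0.3],"turn":[0,0,0],"hand":0},
    {"dp":[0,-0.63,-0.3],"turn":[0,0,0],"hand":0},
    {"dp":[0,0,-1],"turn":[0,0,0],"hand":0},
    {"dp":[0,0,-1],"turn":[0,0,0],"hand":0},
    {"dp":[0,0,-0.7],"turn":[0,0,0],"hand":0},
  ],
)

```text
t: 2.6
position: [0.4381, -0.113, 0.0307]
tool_rot: [[-1.0, 0.002, -0.002], [0.002, 1.0, 0.001], [0.002, 0.001, -1.0]]
ft_force: [0.3, 0.8, -0.5]
opening: 0.0858
finger_force: 0.0
```

Call:
step_arm(
  motion=[
    {"dp":[0,0,-0.2],"turn":[0,0,0],"hand":0},
    {"dp":[0,0,-0.2],"turn":[0,0,0],"hand":0},
    {"dp":[0,0,0],"turn":[0,0,0],"hand":0},
  ],
)

```text
t: 2.9
position: [0.439, -0.1129, 0.0202]
tool_rot: [[-1.0, 0.001, -0.0], [0.001, 1.0, 0.0], [0.0, 0.0, -1.0]]
ft_force: [-0.1, -0.1, 0.1]
opening: 0.0851
finger_force: 0.0
```

```bash
cat > look.py <<'E'
from h import *
import sys
def crop(im,x0,y0,w,h,k,step=10):
    c=cv2.resize(im[y0:y0+h,x0:x0+w],None,fx=k,fy=k,interpolation=cv2.INTER_CUBIC)
    for x in range(-(-x0//step)*step,x0+w,step):
        cv2.line(c,((x-x0)*k,0),((x-x0)*k,6),(0,0,255),1);cv2.putText(c,str(x),((x-x0)*k+2,14),0,.35,(0,0,255),1)
    for y in range(-(-y0//step)*step,y0+h,step):
        cv2.line(c,(0,(y-y0)*k),(6,(y-y0)*k),(0,0,255),1);cv2.putText(c,str(y),(8,(y-y0)*k+4),0,.35,(0,0,255),1)
    return c
def look(name,b1,b2,k):
    """boxes (x0,y0,w,h) in top and side, k scale"""
    out=[]
    for n,b in(("top",b1),("side",b2)):
        if b: out.append(crop(np.ascontiguousarray(cams.capture(n)[:,:,::-1]),*b,k))
    H=max(o.shape[0] for o in out)
    cv2.imwrite(f"pics/{name}.png",np.hstack([cv2.copyMakeBorder(o,0,H-o.shape[0],0,0,0) for o in out]))
E
python3 -c "
from look import *
look('g1',(395,255,70,80),(270,290,90,100),5)"
```

```text
(no output)
```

View pics/g1.png

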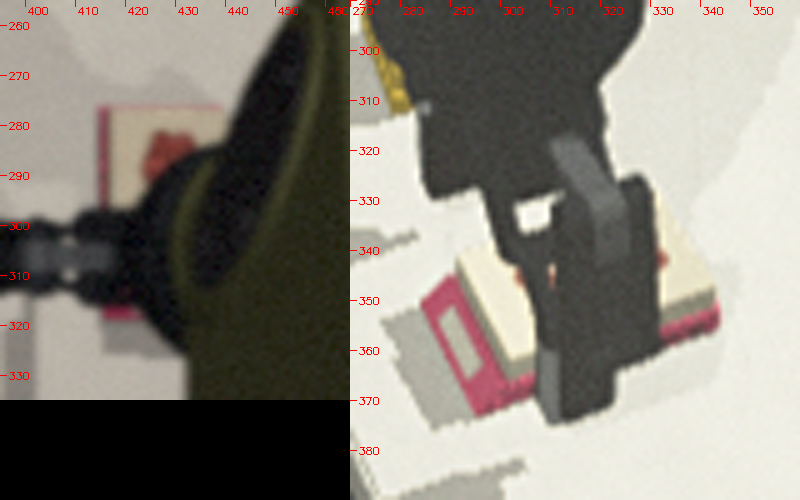

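The fingers straddle the pink block: the left one is at (405,305) in the top view and the near one at (312,345) in the side view. Closing now.

Call:
step_arm(
  motion=[
    {"dp":[0,0,0],"turn":[0,0,0],"hand":1},
    {"dp":[0,0,0],"turn":[0,0,0],"hand":1},
    {"dp":[0,0,0],"turn":[0,0,0],"hand":1},
    {"dp":[0,0,0],"turn":[0,0,0],"hand":1},
    {"dp":[0,0,0],"turn":[0,0,0],"hand":1},
  ],
  newtons=60,
)

```text
t: 3.5
position: [0.4394, -0.1132, 0.0213]
tool_rot: [[-1.0, 0.001, 0.002], [0.001, 1.0, -0.001], [-0.002, -0.001, -1.0]]
ft_force: [-1.3, 0.6, 7.7]
opening: 0.0445
finger_force: 60.4
```

Call:
step_arm(
  motion=[
    {"dp":[0,0,0],"turn":[0,0,0],"hand":1},
    {"dp":[0,0,0],"turn":[0,0,0],"hand":1},
    {"dp":[0,0,0],"turn":[0,0,0],"hand":1},
    {"dp":[0,0,0],"turn":[0,0,0],"hand":1},
  ],
)

```text
t: 3.9
position: [0.4393, -0.1132, 0.0213]
tool_rot: [[-1.0, 0.001, 0.001], [0.001, 1.0, -0.001], [-0.001, -0.001, -1.0]]
ft_force: [-1.3, 0.4, 8.4]
opening: 0.0446
finger_force: 60.4
```

Call:
step_arm(
  motion=[
    {"dp":[0,0,0.5],"turn":[0,0,0],"hand":1},
    {"dp":[0,0,1],"turn":[0,0,0],"hand":1},
    {"dp":[0,0,1],"turn":[0,0,0],"hand":1},
    {"dp":[0.6,0.8,0],"turn":[0,0,-0.1],"hand":1},
    {"dp":[0.6,0.8,0],"turn":[0,0,-0.1],"hand":1},
  ],
)

```text
t: 4.4
position: [0.4758, -0.0651, 0.0968]
tool_rot: [[-0.999, 0.034, 0.003], [0.034, 0.999, -0.001], [-0.003, -0.001, -1.0]]
ft_force: [0.0, 0.4, -1.5]
opening: 0.0446
finger_force: 61.8
```

Call:
step_arm(
  motion=[
    {"dp":[0.6,0.85,0],"turn":[0,0,-0.1],"hand":1},
    {"dp":[0.6,0.85,0],"turn":[0,0,-0.1],"hand":1},
    {"dp":[0.6,0.85,0],"turn":[0,0,-0.1],"hand":1},
    {"dp":[0.6,0.85,0],"turn":[0,0,-0.1],"hand":1},
    {"dp":[0.4,0.85,0],"turn":[0,0,-0.1],"hand":1},
  ],
)

```text
t: 4.9
position: [0.5601, 0.0637, 0.0954]
tool_rot: [[-0.994, 0.106, 0.001], [0.106, 0.994, 0.0], [-0.001, 0.0, -1.0]]
ft_force: [0.2, -0.0, -0.9]
opening: 0.0447
finger_force: 61.8
```

```bash
python3 -c "
from look import *
s=r.read_state();print(s['position'],s['opening'],s['ft_force'],s['tool_rot'][:,1])
look('h1',(290,165,85,110),(300,200,110,110),4)"
```

```text
[0.56014524 0.06372659 0.09543535] 0.04469237593007177 [ 0.22501121 -0.00231054 -0.9398869 ] [1.06085956e-01 9.94356955e-01 1.24001076e-04]
```

View pics/h1.png

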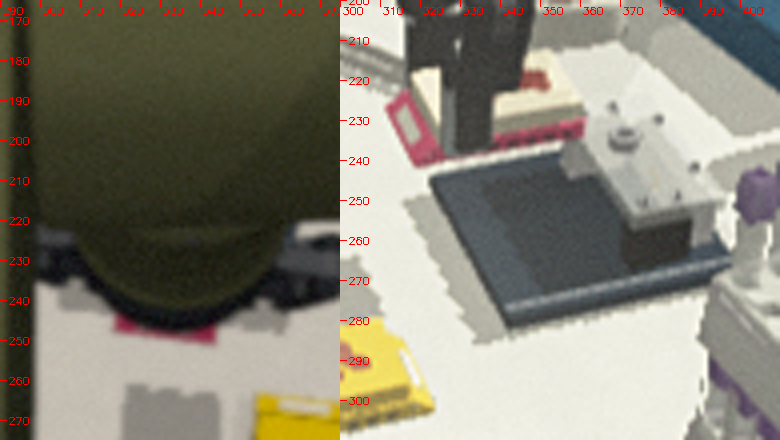

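The block is held level above the open base: its right wall runs from (410,239) to (582,137) in the crop, in front of the bridge. Lowering now.

Call:
step_arm(
  motion=[
    {"dp":[0,0,-0.6],"turn":[0,0,0.04],"hand":1},
    {"dp":[0,0,-0.6],"turn":[0,0,0],"hand":1},
    {"dp":[0,0,-0.5],"turn":[0,0,0],"hand":1},
    {"dp":[0,0,-0.1],"turn":[0,0,0],"hand":1},
    {"dp":[0,0,0],"turn":[0,0,0],"hand":1},
  ],
)

```text
t: 5.5
position: [0.5579, 0.062, 0.0409]
tool_rot: [[-0.995, 0.1, -0.002], [0.1, 0.995, -0.0], [0.002, -0.0, -1.0]]
ft_force: [-0.3, 0.0, -0.7]
opening: 0.0443
finger_force: 61.8
```

Call:
step_arm(
  motion=[
    {"dp":[0,0,-0.1],"turn":[0,0,0],"hand":1},
    {"dp":[0,0,-0.07],"turn":[0,0,0],"hand":1},
    {"dp":[0,0,0],"turn":[0,0,0],"hand":1},
  ],
)

```text
t: 5.8
position: [0.5591, 0.0625, 0.0365]
tool_rot: [[-0.995, 0.1, 0.001], [0.1, 0.995, 0.0], [-0.001, 0.0, -1.0]]
ft_force: [0.1, 0.9, -0.6]
opening: 0.0448
finger_force: 61.8
```

```bash
python3 -c "
from look import *
s=r.read_state();print(s['position'],s['opening'],s['ft_force'],s['tool_rot'][:,1])
look('h2',None,(310,215,95,75),8)"
```

```text
[0.55909597 0.06247777 0.03654932] 0.04483135421230783 [ 0.12623408  0.85782382 -0.57009503] [9.96548629e-02 9.95022061e-01 8.01674866e-05]
```

View pics/h2.png

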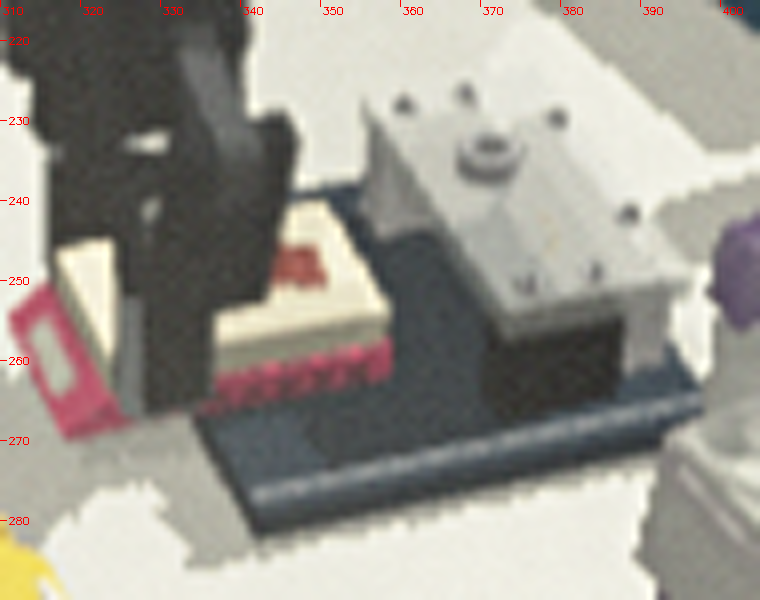

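The block hovers about 3 mm above the base, square with the jig. Its near lower corner is at (358.5,262.5), and the fence's inner foot is at about (357.6,245).

```bash
cat > bp.py <<'E'
from h import *
def bp(n,uv,z):
    c=cams.get_calibration(n);d=np.linalg.inv(c["mtx"])@[uv[0]-.43,uv[1]-.43,1]*[1,-1,-1]
    d=c["pose"][:3,:3]@d;o=c["pose"][:3,3];return o+d*(z-o[2])/d[2]
E
python3 - <<'E'
from bp import *
a=-.1;R=np.array([[np.cos(a),-np.sin(a)],[np.sin(a),np.cos(a)]])
F=bp("side",(357.6,245),.012)[:2]; 
for nm,uv,z,l in(("topleft",(350.5,240.5),.035,(40,23)),("rtbot",(358.5,262.5),.015,(40,-23)),("rttop",(358.2,254.5),.035,(40,-23)),("legR",(372,266.4),.012,(0,0)),("baseFL",(322.7,244.7),.012,(0,0)),("baseFR",(341.5,277),.012,(0,0))):
    p=bp("side",uv,z)[:2]; print(nm,np.round(p,4),"rel to fence corner in jig axes",np.round((p-F)@R*1000,1), "block origin jig (mm)",np.round((p-F)@R*1000+[6,30]-np.array(l),1))
print("F",F, "jig from F", F-R@[.006,.030])
E
```

```text
topleft [0.6164 0.0768] rel to fence corner in jig axes [-20.2 -10.3] block origin jig (mm) [-54.2  -3.3]
rtbot [0.6117 0.0337] rel to fence corner in jig axes [-20.6 -53.6] block origin jig (mm) [-54.6  -0.6]
rttop [0.6095 0.0332] rel to fence corner in jig axes [-22.7 -54.3] block origin jig (mm) [-56.7  -1.3]
legR [0.6309 0.0167] rel to fence corner in jig axes [  0.3 -68.6] block origin jig (mm) [  6.3 -38.6]
baseFL [0.5756 0.1136] rel to fence corner in jig axes [-64.5  22.3] block origin jig (mm) [-58.5  52.3]
baseFR [0.5664 0.0134] rel to fence corner in jig axes [-63.6 -78.3] block origin jig (mm) [-57.6 -48.3]
F [0.63748225 0.08496754] jig from F [0.62851722 0.05571642]
```

Call:
step_arm(
  motion=[
    {"dp":[0,0,-0.05],"turn":[0,0,0],"hand":1},
    {"dp":[0,0,-0.05],"turn":[0,0,0],"hand":1},
    {"dp":[0,0,0],"turn":[0,0,0],"hand":1},
  ],
)

```text
t: 6.15
position: [0.5591, 0.0626, 0.0334]
tool_rot: [[-0.995, 0.1, 0.0], [0.1, 0.995, -0.0], [-0.0, 0.0, -1.0]]
ft_force: [-0.4, -0.4, 0.7]
opening: 0.0446
finger_force: 61.9
```

Call:
step_arm(
  motion=[
    {"dp":[0,0,-0.02],"turn":[0,0,0],"hand":1},
    {"dp":[0.2,-0.02,0],"turn":[0,0,0],"hand":1},
    {"dp":[0.2,-0.02,0],"turn":[0,0,0],"hand":1},
    {"dp":[0.2,-0.02,0],"turn":[0,0,0],"hand":1},
    {"dp":[0.2,-0.02,0],"turn":[0,0,0],"hand":1},
  ],
)

```text
t: 6.65
position: [0.5806, 0.0603, 0.0333]
tool_rot: [[-0.995, 0.1, -0.004], [0.1, 0.995, 0.0], [0.004, -0.0, -1.0]]
ft_force: [-6.5, 0.5, 9.9]
opening: 0.0445
finger_force: 63.2
```

Call:
step_arm(
  motion=[
    {"dp":[0.2,-0.02,0],"turn":[0,0,0],"hand":1},
    {"dp":[0.2,-0.02,0],"turn":[0,0,0],"hand":1},
    {"dp":[0,0,0],"turn":[0,0,0],"hand":1},
  ],
)

```text
t: 6.95
position: [0.5948, 0.0589, 0.0334]
tool_rot: [[-0.995, 0.1, -0.0], [0.1, 0.995, -0.0], [0.0, -0.0, -1.0]]
ft_force: [-1.3, -0.7, 6.8]
opening: 0.0445
finger_force: 62.8
```

Call:
step_arm(
  motion=[
    {"dp":[0.1,-0.01,0.02],"turn":[0,0,0],"hand":1},
    {"dp":[0.1,-0.01,0],"turn":[0,0,0],"hand":1},
    {"dp":[0.1,-0.01,0],"turn":[0,0,0],"hand":1},
    {"dp":[0,0,0],"turn":[0,0,0],"hand":1},
  ],
)

```text
t: 7.35
position: [0.6041, 0.058, 0.0333]
tool_rot: [[-0.995, 0.1, -0.0], [0.1, 0.995, -0.0], [0.0, -0.0, -1.0]]
ft_force: [-2.3, -0.6, 4.5]
opening: 0.0442
finger_force: 62.5
```

```bash
python3 -c "
from look import *
s=r.read_state();print(s['position'],s['opening'],s['ft_force'],s['torque'],s['tool_rot'][:,1])
look('h3',None,(310,215,95,75),8)"
```

```text
[0.60405551 0.05799172 0.03333909] 0.04420779928830864 [-2.2943453  -0.57809912  4.54534693] [-0.11427012  0.27611352 -0.0393001 ] [ 9.96796685e-02  9.95019578e-01 -6.14806860e-05]
```

View pics/h3.png

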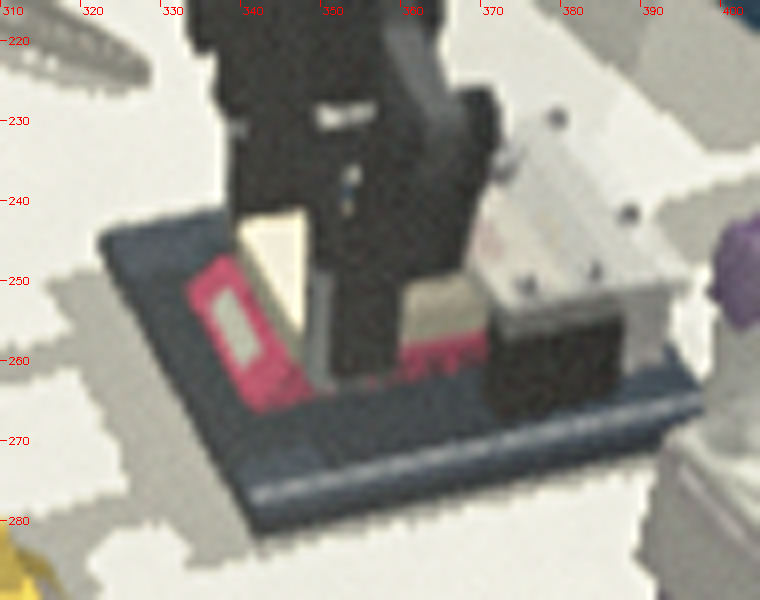

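The block's square end is under the bridge, flat and parallel to the jig, with its label tip at (341,266). Next I'll push left to the side fence.

Call:
step_arm(
  motion=[
    {"dp":[0.005,0.05,0],"turn":[0,0,0],"hand":1},
    {"dp":[0.005,0.05,0],"turn":[0,0,0],"hand":1},
    {"dp":[0.005,0.05,0],"turn":[0,0,0],"hand":1},
    {"dp":[0,0,0],"turn":[0,0,0],"hand":1},
  ],
)

```text
t: 7.8
position: [0.6051, 0.0626, 0.0334]
tool_rot: [[-0.995, 0.099, 0.001], [0.099, 0.995, -0.0], [-0.001, 0.0, -1.0]]
ft_force: [0.4, -2.3, 3.2]
opening: 0.0449
finger_force: 62.3
```

Call:
step_arm(
  motion=[
    {"dp":[0.005,0.05,0],"turn":[0,0,0],"hand":1},
    {"dp":[0.003,0.03,0],"turn":[0,0,0],"hand":1},
    {"dp":[0,0,0],"turn":[0,0,0],"hand":1},
  ],
)

```text
t: 8.1
position: [0.605, 0.065, 0.0334]
tool_rot: [[-0.995, 0.099, 0.001], [0.099, 0.995, -0.0], [-0.001, 0.0, -1.0]]
ft_force: [0.4, -2.4, 3.9]
opening: 0.0447
finger_force: 62.3
```

Call:
step_arm(
  motion=[
    {"dp":[0.003,0.03,0],"turn":[0,0,0],"hand":1},
    {"dp":[0,0,0],"turn":[0,0,0],"hand":1},
  ],
)

```text
t: 8.3
position: [0.605, 0.0653, 0.0334]
tool_rot: [[-0.995, 0.1, 0.001], [0.1, 0.995, -0.001], [-0.001, -0.001, -1.0]]
ft_force: [0.0, -4.5, 4.7]
opening: 0.0444
finger_force: 62.5
```

Call:
step_arm(
  motion=[
    {"dp":[0.003,0.03,0],"turn":[0,0,0],"hand":1},
    {"dp":[0,0,0],"turn":[0,0,0],"hand":1},
  ],
)

```text
t: 8.5
position: [0.605, 0.0655, 0.0333]
tool_rot: [[-0.995, 0.1, 0.0], [0.1, 0.995, -0.002], [-0.0, -0.002, -1.0]]
ft_force: [-0.6, -7.4, 4.5]
opening: 0.0442
finger_force: 62.6
```

Call:
step_arm(
  motion=[
    {"dp":[0.003,0.03,0],"turn":[0,0,0],"hand":1},
    {"dp":[0,0,0],"turn":[0,0,0],"hand":1},
  ],
)

```text
t: 8.7
position: [0.6049, 0.0655, 0.0333]
tool_rot: [[-0.995, 0.1, 0.0], [0.1, 0.995, -0.003], [-0.0, -0.003, -1.0]]
ft_force: [1.1, -9.9, 4.1]
opening: 0.0443
finger_force: 62.8
```

Call:
step_arm(
  motion=[
    {"dp":[0,-0.03,0],"turn":[0,0,0],"hand":1},
    {"dp":[0.07,-0.007,0],"turn":[0,0,0],"hand":1},
    {"dp":[0.07,-0.007,0],"turn":[0,0,0],"hand":1},
    {"dp":[0,0,0],"turn":[0,0,0],"hand":1},
  ],
)

```text
t: 9.1
position: [0.6051, 0.0654, 0.0333]
tool_rot: [[-0.995, 0.1, -0.008], [0.1, 0.995, -0.001], [0.008, -0.002, -1.0]]
ft_force: [-7.7, -5.6, 11.2]
opening: 0.0445
finger_force: 63.5
```

Call:
step_arm(
  motion=[
    {"dp":[0.07,-0.007,0],"turn":[0,0,0],"hand":1},
    {"dp":[0,0,0],"turn":[0,0,0],"hand":1},
  ],
)

```text
t: 9.3
position: [0.6051, 0.0654, 0.0333]
tool_rot: [[-0.995, 0.1, -0.011], [0.1, 0.995, -0.001], [0.011, -0.002, -1.0]]
ft_force: [-12.0, -4.7, 15.9]
opening: 0.0446
finger_force: 63.9
```

Call:
step_arm(
  motion=[
    {"dp":[0.07,-0.007,0],"turn":[0,0,0],"hand":1},
    {"dp":[0,0,0],"turn":[0,0,0],"hand":1},
  ],
)

```text
t: 9.5
position: [0.6052, 0.0654, 0.0333]
tool_rot: [[-0.995, 0.1, -0.015], [0.1, 0.995, -0.001], [0.015, -0.002, -1.0]]
ft_force: [-14.5, -4.9, 19.6]
opening: 0.0445
finger_force: 64.3
```

Call:
step_arm(
  motion=[
    {"dp":[0,0,0.04],"turn":[0,0,0],"hand":1},
    {"dp":[0,0,0],"turn":[0,0,0],"hand":1},
  ],
)

```text
t: 9.7
position: [0.6063, 0.0653, 0.0333]
tool_rot: [[-0.995, 0.1, -0.013], [0.1, 0.995, -0.001], [0.013, -0.002, -1.0]]
ft_force: [-11.1, -6.2, 8.3]
opening: 0.0445
finger_force: 63.2
```

Call:
step_arm(
  motion=[
    {"dp":[0,0,0.03],"turn":[0,0,0],"hand":1},
    {"dp":[0,0,0],"turn":[0,0,0],"hand":1},
  ],
)

```text
t: 9.9
position: [0.6066, 0.0652, 0.0336]
tool_rot: [[-0.995, 0.099, -0.013], [0.1, 0.995, -0.001], [0.013, -0.002, -1.0]]
ft_force: [-8.6, -5.5, 4.7]
opening: 0.044
finger_force: 62.5
```

```bash
python3 -c "
from look import *
s=r.read_state();print(s['position'],s['opening'],s['ft_force'],s['torque'],s['tool_rot'])"
```

```text
[0.60655436 0.06521241 0.03355767] 0.04401086928931512 [-8.56447125 -5.50200333  4.67843749] [-0.86165597  1.24140835 -0.0786634 ] [[-0.99495538  0.09947867 -0.01295356]
 [ 0.09950203  0.99503667 -0.00117003]
 [ 0.01277287 -0.00245303 -0.99991541]]
```

Call:
step_arm(
  motion=[
    {"dp":[0.04,-0.004,0],"turn":[0,-0.1,0],"hand":1},
    {"dp":[0.04,-0.004,0],"turn":[0,0,0],"hand":1},
    {"dp":[0,0,0],"turn":[0,0,0],"hand":1},
  ],
)

```text
t: 10.2
position: [0.6074, 0.0651, 0.0333]
tool_rot: [[-0.995, 0.1, -0.001], [0.1, 0.995, -0.001], [0.001, -0.001, -1.0]]
ft_force: [-11.5, -6.1, 6.9]
opening: 0.0444
finger_force: 62.8
```

Call:
step_arm(
  motion=[
    {"dp":[0.04,-0.004,0],"turn":[0,0,0],"hand":1},
    {"dp":[0.04,-0.004,0],"turn":[0,0,0],"hand":1},
    {"dp":[0,0,0],"turn":[0,0,0],"hand":1},
  ],
)

```text
t: 10.5
position: [0.6089, 0.0649, 0.0333]
tool_rot: [[-0.995, 0.099, -0.003], [0.099, 0.995, -0.001], [0.003, -0.001, -1.0]]
ft_force: [-13.2, -3.9, 8.9]
opening: 0.0446
finger_force: 63.0
```

Call:
step_arm(
  motion=[
    {"dp":[0.04,-0.004,0.01],"turn":[0,-0.02,0],"hand":1},
    {"dp":[0.04,-0.002,0.01],"turn":[0,0,0],"hand":1},
    {"dp":[0,0,0],"turn":[0,0,0],"hand":1},
  ],
)

```text
t: 10.8
position: [0.6111, 0.0646, 0.0333]
tool_rot: [[-0.995, 0.099, -0.0], [0.099, 0.995, -0.001], [0.0, -0.001, -1.0]]
ft_force: [-11.9, -4.1, 5.7]
opening: 0.0444
finger_force: 62.5
```

Call:
step_arm(
  motion=[
    {"dp":[0.04,-0.002,0],"turn":[0,-0.02,0],"hand":1},
    {"dp":[0,0,0],"turn":[0,0,0],"hand":1},
  ],
)

```text
t: 11.0
position: [0.6111, 0.0646, 0.0333]
tool_rot: [[-0.995, 0.099, 0.001], [0.099, 0.995, -0.001], [-0.001, -0.001, -1.0]]
ft_force: [-14.6, -4.5, 7.9]
opening: 0.0447
finger_force: 62.9
```

Call:
step_arm(
  motion=[
    {"dp":[0.04,-0.002,0],"turn":[0,-0.02,0],"hand":1},
    {"dp":[0,0,0],"turn":[0,0,0],"hand":1},
  ],
)

```text
t: 11.2
position: [0.6113, 0.0646, 0.0333]
tool_rot: [[-0.995, 0.099, 0.002], [0.099, 0.995, -0.001], [-0.002, -0.001, -1.0]]
ft_force: [-15.7, -4.8, 9.7]
opening: 0.0443
finger_force: 63.1
```

Call:
step_arm(
  motion=[
    {"dp":[0,0,0.03],"turn":[0,0,0],"hand":1},
    {"dp":[0,0,0],"turn":[0,0,0],"hand":1},
  ],
)

```text
t: 11.4
position: [0.6113, 0.0646, 0.0333]
tool_rot: [[-0.995, 0.099, 0.001], [0.099, 0.995, -0.001], [-0.001, -0.001, -1.0]]
ft_force: [-14.2, -5.3, 4.6]
opening: 0.0448
finger_force: 62.5
```

Call:
step_arm(
  motion=[
    {"dp":[0.05,0,0.01],"turn":[0,0,0],"hand":1},
    {"dp":[0,0,0],"turn":[0,0,0],"hand":1},
  ],
)

```text
t: 11.6
position: [0.6113, 0.0646, 0.0333]
tool_rot: [[-0.995, 0.099, -0.002], [0.099, 0.995, -0.001], [0.002, -0.001, -1.0]]
ft_force: [-16.9, -4.4, 5.2]
opening: 0.0443
finger_force: 62.5
```

Call:
step_arm(
  motion=[
    {"dp":[0.05,0,0.01],"turn":[0,0,0],"hand":1},
    {"dp":[0,0,0],"turn":[0,0,0],"hand":1},
  ],
)

```text
t: 11.8
position: [0.6114, 0.0646, 0.0333]
tool_rot: [[-0.995, 0.099, -0.005], [0.099, 0.995, -0.001], [0.004, -0.002, -1.0]]
ft_force: [-19.4, -5.0, 6.3]
opening: 0.0444
finger_force: 62.6
```

```bash
python3 -c "
from look import *
s=r.read_state();print(s['position'],s['opening'],s['ft_force'],s['torque'],s['tool_rot'])"
```

```text
[0.61136945 0.06458162 0.03332952] 0.04443785202829537 [-19.37844842  -5.00033128   6.27308437] [-0.84356889  3.00423431 -0.01001623] [[-0.99507321  0.09903656 -0.0045909 ]
 [ 0.0990438   0.99508212 -0.0013776 ]
 [ 0.00443189 -0.00182551 -0.99998851]]
```

Call:
step_arm(
  motion=[
    {"dp":[0,0.04,0],"turn":[0,0,0],"hand":1},
    {"dp":[0,0,0],"turn":[0,0,0],"hand":1},
    {"dp":[0,0,0],"turn":[0,0,0],"hand":1},
  ],
)

```text
t: 12.1
position: [0.6114, 0.0646, 0.0333]
tool_rot: [[-0.995, 0.099, -0.004], [0.099, 0.995, -0.003], [0.004, -0.003, -1.0]]
ft_force: [-18.6, -8.3, 4.6]
opening: 0.0447
finger_force: 62.6
```

```bash
python3 -c "
from look import *
s=r.read_state();print(s['position'],s['opening'],s['ft_force'],s['torque'],s['tool_rot'])
look('h4',None,(310,215,95,75),8)"
```

```text
[0.61138154 0.06464364 0.03330665] 0.04473197628941058 [-18.63474819  -8.26399706   4.63806386] [-1.26070724  2.98043398 -0.01545167] [[-0.99509616  0.09881114 -0.00447034]
 [ 0.09882505  0.99510029 -0.00300502]
 [ 0.00415151 -0.00343207 -0.99998549]]
```

View pics/h4.png

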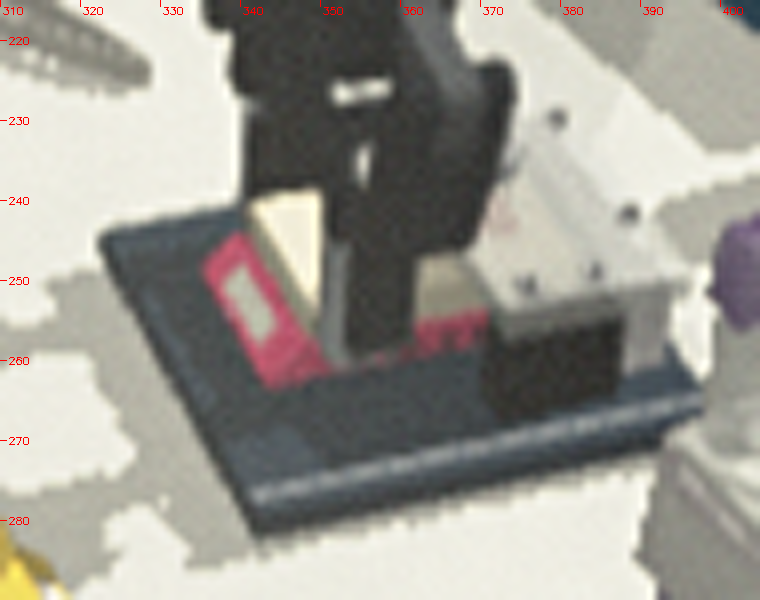

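The block sits deep under the bridge, with its near label-tip corner at (344.3,263). I'll check that against the jig's own features.

Run:
```python
from bp import *
a=-.1;R=np.array([[np.cos(a),-np.sin(a)],[np.sin(a),np.cos(a)]])
F=bp("side",(357.6,245),.012)[:2]; G=bp("side",(341.5,277),.012)[:2]; L=bp("side",(322.7,244.7),.012)[:2]
p=bp("side",(344.3,263),.012)[:2];q=bp("side",(335.3,248),.014)[:2]
print((p-F)@R*1000+[6,30],(p-G)@R*1000+[-58,-56],(p-L)@R*1000+[-58,56],"expect -40,-16")
print((q-F)@R*1000+[6,30],"expect ~-40,30; tip edge yaw",np.arctan2(*((q-p)*[-1,1])), "base edge yaw",np.arctan2(*((L-G)*[-1,1])))
```

```text
[-38.63906696 -13.28307123] [-39.04669058 -20.93551249] [-38.1877984   -9.60410629] expect -40,-16
[-39.67524633  32.2907176 ] expect ~-40,30; tip edge yaw -0.07726761583136438 base edge yaw -0.09146832887109152
```

```bash
python3 -c "
from plant import r
print(r.finish_job())"
```

```text
the job is handed in; nothing more can be done
None
```

The job is handed in with the pink block still gripped and pressed into the jig's corner, at about 18 N towards the back and 10 N to the left. It stopped hard against the back fence after about 6 mm of travel from where I think it met the ejector. The ejector value and each fence's force were not read directly, and no pass or fail result came back.

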